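Square the pocket scale up in its weighing corner

TASK

Put the pocket scale back in its weighing corner only by pushing it along the counter, never gripping or lifting it: slide it until one long side lies flush against the wooden fence and one short end is up against the red stop block, on the block's inner side (towards the middle of the fence). Leave the sticker roll, the bell and the two packets where they stand, and finish with the fingers clear of everything.

Things in the scene. Friction and masses are not known exactly. Their poses are not given: they have to be found in the camera images.
- pocket_scale: black pocket scale without lid, 118 mm long (its x) x 68 mm wide (its y) x 16 mm high (18 mm at the plate), 110 to 220 g, loose, lying flat on the counter; origin at the centre of its underside, z up. Either long side may go to the fence and either end to the block.
- fence: straight pale wooden fence rail, 440 mm long (its y) x 18 mm thick x 20 mm high, fixed to the counter; origin on the counter (z = 0) under the middle of its front face, the face towards the robot; its x points away from the robot, out of the back. The space in front of it is at negative x. The scale lies flush when its centre is at x = -34 mm here.
- stop_block: red stop block clamped astride the fence near its left or right end (varies: y = +190 or -190 mm in the fence's frame), fixed, axes as the fence; 25 mm wide (its y; broad faces at y = +-12.5 mm), 24 mm high (clamp and black knob over the rail: 36 mm), reaching 63 mm out before the fence's face; origin on the counter, mid-width, 35 mm before the fence's face
- sticker_roll: cream roll of price stickers, 62 mm across, 26 mm high, loose, standing flat before the fence near the end that has no stop block; not to be moved; origin at the centre of its underside
- desk_bell: white desk bell on a black base, 66 mm across, 50 mm high, loose, left of the work; not to be moved; origin at the centre of its underside
- dark_packet: small black card packet standing upright, 21 x 24 x 53 mm, loose, right of the work; not to be moved; origin at the centre of its underside
- cream_packet: small cream card packet standing upright, 21 x 24 x 53 mm, loose, right of the work; not to be moved; origin at the centre of its underside
There are look-alikes about, which are no part of the job. Of the things shaped like the stop_block, the red one is meant.

How it is judged:
At the end, for the whole second after the job is handed in: The scale lies flat and at rest on the counter, its long side along the fence (within 0.06 rad) and within 5 mm of its front face, its short end within 5 mm of the stop block on the block's inner side; the roll, the bell and the packets stand within 20 mm of where they were (x of pocket_scale in the frame of fence between -0.039 and -0.028 m and y of pocket_scale in the frame of stop_block between -0.0765 and 0.0765 m and y of pocket_scale in the frame of fence between -0.14 and 0.14 m and angle between the x axis of pocket_scale and the y axis of fence, either way round below 0.06 rad and height (world z) of pocket_scale below 0.005 m and angle between pocket_scale's own z axis and vertical below 0.05 rad and linear speed of pocket_scale below 0.01 m/s and distance of each of sticker_roll, desk_bell, dark_packet, cream_packet from where it was at the start of the episode below 0.02 m and angle between each of sticker_roll, desk_bell, dark_packet, cream_packet's own z axis and vertical below 0.3 rad); the robot touches nothing.
It fails at once if the scale is lifted off the counter or tipped instead of being pushed along it (height (world z) of pocket_scale above 0.01 m or angle between pocket_scale's own z axis and vertical above 0.15 rad).
It fails at once if the sticker roll, the bell or a packet is moved more than 20 mm or knocked over (distance of any of sticker_roll, desk_bell, dark_packet, cream_packet from where it was at the start of the episode above 0.02 m or angle between any of sticker_roll, desk_bell, dark_packet, cream_packet's own z axis and vertical above 0.3 rad).
It also fails if it takes over 42 s, if anything falls off the work surface, if the arm or the gripper's body presses on something with over 40 N, if the wrist force passes 120 N, or if a joint passes its speed limit or range.

ROBOT

A 7-joint arm with a two-finger parallel gripper is mounted at the origin on a cart in front of the work surface, level with it; the furniture and walls round the work are solid. World frame = base frame: x ahead of the robot, y to its left, z up, the work surface at z = 0. Lengths are in m, angles in rad, forces in N, time in s.
With the tool pointing down it reaches from about 0.35 to 0.9 m from the base axis. Payload 19.9 kg.
Tool frame: the origin (TCP) lies between the finger pads; the fingertips stand 14 mm ahead of it and the grasp point (between the pads) lies 5 mm behind it; z points along the fingers, y is the line along which they close (so a half turn about z gives the same grasp; the last joint's range is limited). The gripper opens to 85 mm and grips with 20 to 120 N. Pads are 22 mm wide; open, the fingers measure 114 mm over their backs; the gripper's body (76 mm by 85 mm) begins 54 mm behind the grasp point. The pads swing forward as they close: fully open they stand 13 mm farther back than shut.
Start: joints at [1.143, 0.417, -0.01, 1.614, 0.005, 1.111, -0.053], TCP at [0.236, -0.579, 0.245] pointing down, gripper open.
Joint ranges: [-2.81, 2.81], [-0.39, 2.02], [-1.27, 1.25], [0.06, 2.57], [-1.19, 4.33], [0.19, 2], [-2.82, 2.82]. Speed limits (rad/s): [1.89, 1.89, 2.39, 2.39, 3.01, 3.01, 3.01].

INTERFACE

Orientations are given as a unit quaternion [w, x, y, z].
In Python, from workcell import readout, optics, manip, recognise, trace gives the robot as it stands.
- The arm moves only by the tool step_arm, never from a script. Its argument "targets" is text: rows parted by semicolons, each of 5 numbers parted by spaces: the shift along the tool's x, y, z in cm, then the turn about the tool's z in rad, then the closure, from 0 (fully open) to 1 (shut). In form: tx ty tz twist gripper; .... A call has 1 to 10 rows; each row shifts and turns the commanded pose from where the row before left it, along the tool's axes as they then stand; what a row does not reach is not made up. A row lasts 1/8 s, in which the tool goes at most 62.5 mm and 10.7 degrees, less where a joint would pass 70% of its speed; a pose out of reach is approached as far as the arm can. A call with a gripper value outside its range is refused whole. The fingers move at their own pace and stop on an object; "grip_force" is the grip in N (left out, the last holds). Time passes only in rows, so rows that do not move let the fingers close. It gives the time, the measured TCP pose, the force, the opening and the grip force at its end, in the units of the state.
- readout.state(): the state, without advancing time (a new reading comes with each control period).
- optics.camera(name): name is "scene" or "top"; returns the picture (480x640x3 uint8, red, green, blue); there is no depth.
- optics.camera_info(name): a dict with "fov_y" (degrees; the focal length in pixels is half the picture's height over the tangent of half this angle, whatever the lens; pixels are square), "cx", "cy" (the principal point, pixels), "R" (3x3) and "t" (3): a world point X has camera coordinates R X + t. Camera axes: x right, y down, z forward; pixel columns grow to the right and rows downward; lengths in m; the calibration is good to about 2 mm. A picture is of the moment at which its call begins. camera_info takes no time and is no camera call.
- manip.finish_job(): hands the job in; it is judged then, once.
Trained networks look in the newest picture that a camera, given by its name, has taken for a name from the list of things; names that differ only in an ending like _2 or _b are one class to them, and where a whole thing is asked for, a point or a joint stands for the part that bears it (a point fixed in the world has none). Each returns a list of dicts, best first, with "p" (0 to 1); they miss things now and then, are a little off and sometimes report something else, mostly with a low value. They report only what shows in the picture. A call takes as long as a camera call. They do not tell look-alikes from the thing itself.
- recognise(target, camera): "uv" ([column, row] in pixels, amid what is visible of it).
- trace(target, camera): "region" (480x640 bool, what is visible of it) and "uv" ([column, row] in pixels, amid what is visible of it).
The state is a dict: "t": time; "joint_pos": joint angles; "dq": joint speeds; "joint_efforts": joint torques, N m; "tcp_pos": TCP position; "tool_rot": TCP orientation; "wrist_force": force on the tool from outside, world axes, zero at the start; "ft_torque": the same for the moment, N m; "grip_width": opening from 0.0 (shut) to 1.0 (fully open); "grip_force": force on a finger pad.
Only numpy, scipy, OpenCV 4.12 (cv2) and the standard library are available. Lean on these libraries where they do the work, as an engineer would, in place of code of your own. Each camera call takes 0.05 s, during which the arm holds its last target. There are 200 camera calls.

## Working session

There is one attempt and no reset: what is moved stays moved. The work goes in short steps, Python scripts to look and compute and a tool call to move; the robot and the scene stay as the last step left them, time stands still between calls to the robot, and variables do not carry over. Pictures are saved under pics/ and viewed, at most 10 in all, crops included, and the job is handed in when it is done.

Besides the shell and the picture viewer there is one more tool, called after "Call:" as name(argument=value, ...), one argument or row to a line, values as JSON. step_arm: Moves the arm, as the interface text tells. Its arguments: {"type":"object","properties":{"targets":{"type":"string"},"grip_force":{"type":"number"}},"required":["targets"]}

```bash
mkdir -p pics; ls
python3 - <<'E'
from workcell import readout, optics
import cv2
s=readout.state();print({k:s[k] for k in('t','tcp_pos','tool_rot','grip_width')})
for n in('top','scene'):
    cv2.imwrite(f'pics/{n}0.png',optics.camera(n)[:,:,::-1]); print(n,optics.camera_info(n))
E
```

```text
pics
{'t': 0.0, 'tcp_pos': array([ 0.23564424, -0.57852894,  0.24465319]), 'tool_rot': array([-5.93188320e-04,  9.81351749e-01,  1.92219580e-01, -1.60260627e-04]), 'grip_width': 0.9985769840655396}
top {'fov_y': 49.1019926604996, 'cx': 315.34796939045293, 'cy': 240.12912692681016, 'R': array([[ 0.02603603, -0.99965919, -0.00190458],
       [-0.98866702, -0.02546786, -0.14794899],
       [ 0.14785006,  0.005735  , -0.98899316]]), 't': array([-0.25907999,  0.52878698,  1.10824467])}
scene {'fov_y': 46.594509392419226, 'cx': 320.97914879307433, 'cy': 251.24693702591946, 'R': array([[ 0.49671908, -0.86761002, -0.0228694 ],
       [-0.39246938, -0.20103635, -0.89752558],
       [ 0.77410461,  0.45479362, -0.44036896]]), 't': array([-0.48827592,  0.17908955,  0.98588688])}
```

View pics/top0.png

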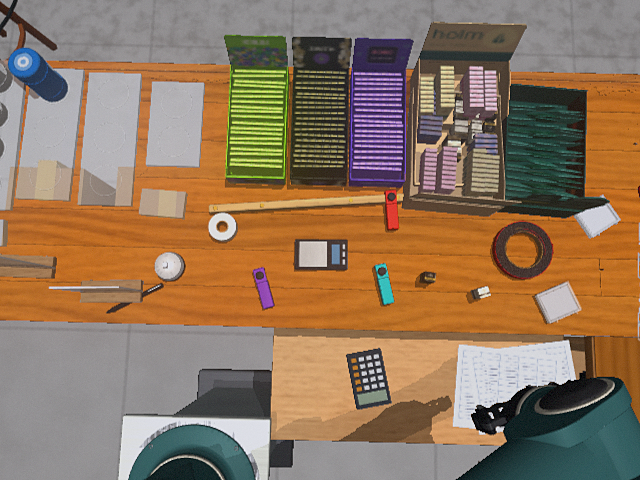

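View pics/scene0.png

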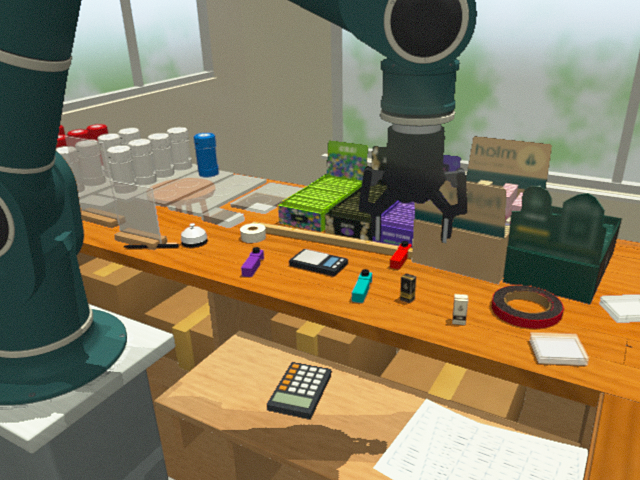

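The top view shows the scale at (321,255), the fence from (210,208) to (403,198), the red block at (391,211), the roll at (222,227), the bell at (170,266) and the packets at (428,277) and (481,293). Stop-block candidates are red (391,211), purple (263,288) and teal (384,284). Red fits: it has the right colour and sits astride the fence. The calculator at (368,378) isn't the scale, because it lies in the drawer and has keys.

```bash
cat > h.py <<'E'
import numpy as np, cv2
from workcell import readout, optics, recognise, trace
def ray(uv,z,n='top'):
    c=optics.camera_info(n); f=240/np.tan(np.radians(c['fov_y']/2)); R=np.array(c['R']);t=np.array(c['t'])
    uv=np.atleast_2d(uv).astype(float)
    d=np.c_[(uv[:,0]-c['cx'])/f,(uv[:,1]-c['cy'])/f,np.ones(len(uv))]@R
    o=-R.T@t
    return (o+d*((z-o[2])/d[:,2])[:,None])[:,:2]
def rect(region,z):
    v,u=np.nonzero(region); p=ray(np.c_[u,v],z)
    return cv2.minAreaRect((p*1000).astype(np.float32))
E
python3 - <<'E'
from h import *
img=optics.camera('top')
out=cv2.resize(img[180:320,140:500],None,fx=2.2,fy=2.2,interpolation=cv2.INTER_CUBIC)
H=dict(pocket_scale=.016,fence=.02,stop_block=.024,sticker_roll=.026,desk_bell=.02,dark_packet=.053,cream_packet=.053)
for n,z in H.items():
    for d in trace(n,'top')[:4]:
        r=rect(d['region'],z)
        print(n,round(d['p'],2),np.round(d['uv']),'rect',np.round(r[0]),np.round(r[1]),round(r[2],1),d['region'].sum())
        if d['p']>.4:
            cs,_=cv2.findContours(d['region'].astype(np.uint8),0,2)
            cv2.drawContours(out,[((c-[140,180])*2.2).astype(int) for c in cs],-1,(255,255,0),1)
cv2.imwrite('pics/t1.png',out[:,:,::-1])
E
```

```text
pocket_scale 0.83 [320. 252.] rect [ 506. -258.] [ 67. 118.] 1.5 1551
fence 0.7 [299. 202.] rect [ 621. -223.] [ 21. 437.] 4.9 1537
stop_block 0.86 [265. 285.] rect [ 430. -134.] [89. 26.] 19.1 477
stop_block 0.75 [392. 211.] rect [ 610. -413.] [91. 27.] 2.5 469
stop_block 0.61 [384. 285.] rect [ 445. -397.] [87. 26.] 11.8 450
sticker_roll 0.84 [220. 224.] rect [562. -39.] [63. 59.] 47.0 554
sticker_roll 0.68 [319. 253.] rect [ 505. -258.] [ 66. 117.] 1.5 1643
desk_bell 0.92 [169. 263.] rect [470.  75.] [62. 64.] 3.6 689
dark_packet 0.64 [428. 279.] rect [ 459. -487.] [23. 32.] 1.5 163
cream_packet 0.73 [481. 290.] rect [ 429. -599.] [25. 41.] 15.3 214
```

View pics/t1.png

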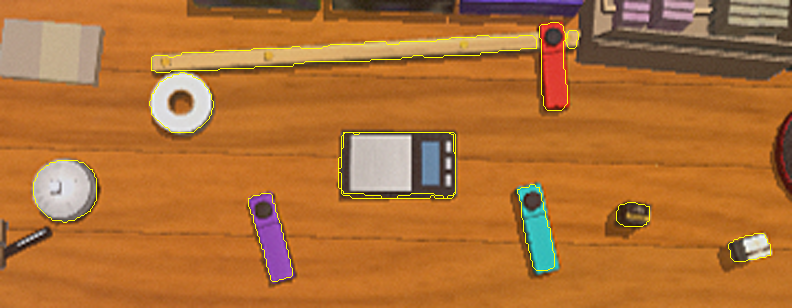

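```bash
cat >> h.py <<'E'
def big(n,cam='top',near=None):
    L=trace(n,cam)
    return min(L,key=lambda d:np.hypot(*(np.array(d['uv'])-near))) if near is not None else L[0]
E
python3 - <<'E'
from h import *
optics.camera('top')
fr=big('fence')['region']
P=[]
for u in list(range(245,375)):
    v=np.nonzero(fr[:,u])[0]
    if len(v): P.append([u,v.max()+.5,v.min()-.5])
P=np.array(P)
for k,z in((1,0),(2,.02)):
    w=ray(P[:,[0,k]],z); c=np.polyfit(w[:,1],w[:,0],1); print('x=%.4f+%.4f*(y+.26)'%(np.polyval(c,-.26),c[0]),'resid',np.std(w[:,0]-np.polyval(c,w[:,1])))
b=big('stop_block',near=[392,211])['region']
for z in(0,.024):
  for v in range(200,228,4):
    u=np.nonzero(b[v])[0]; print(z,np.round(ray([[u.min()-.5,v],[u.max()+.5,v]],z),4).tolist())
s=big('pocket_scale',near=[320,252])['region']
for z in (0,.016):print(cv2.boxPoints(rect(s,z)).round(1).tolist())
E
```

```text
x=0.6184+-0.0821*(y+.26) resid 0.0011176784991864602
x=0.6332+-0.0855*(y+.26) resid 0.0010732234218043426
0 [[0.638, -0.4029], [0.6386, -0.428]]
0 [[0.6286, -0.4006], [0.6293, -0.428]]
0 [[0.6192, -0.4007], [0.62, -0.4303]]
0 [[0.6099, -0.4008], [0.6107, -0.4303]]
0 [[0.6007, -0.4031], [0.6014, -0.4304]]
0 [[0.5915, -0.4032], [0.5922, -0.4327]]
0 [[0.5822, -0.4032], [0.583, -0.4327]]
0.024 [[0.6324, -0.3998], [0.633, -0.4244]]
0.024 [[0.6232, -0.3976], [0.6239, -0.4244]]
0.024 [[0.6141, -0.3977], [0.6148, -0.4267]]
0.024 [[0.605, -0.3977], [0.6057, -0.4267]]
0.024 [[0.5959, -0.4], [0.5966, -0.4267]]
0.024 [[0.5869, -0.4001], [0.5876, -0.429]]
0.024 [[0.5778, -0.4001], [0.5786, -0.429]]
[[450.5, -481.0], [451.3999938964844, -515.0999755859375], [476.0, -514.5], [475.1000061035156, -480.3999938964844]]
[[449.29998779296875, -477.8999938964844], [450.20001220703125, -511.5], [474.5, -510.8999938964844], [473.6000061035156, -477.29998779296875]]
```

Call:
step_arm(
  targets="0 0 0 0.15 0.5; 0 0 0 0.15 0.5; 2.8 -3.7 0 0 0.5; 2.8 -3.7 0 0 0.5; 2.8 -3.7 0 0 0.5; 2.8 -3.7 0 0 0.5; 2.8 -3.7 0 0 0.5; 2.8 -3.7 0 0 0.5; 2.7 -3.7 0 0 0.5; 2.7 -3.7 0 0 0.5",
)

```text
t: 1.95
tcp_pos: [0.4319, -0.2634, 0.2455]
tool_rot: [0.0, 0.999, 0.043, 0.0]
wrist_force: [-0.8, -0.4, 0.5]
grip_width: 0.501
grip_force: 0.0
```

Call:
step_arm(
  targets="0 0 4 0 0.5; 0 0 4 0 0.5; 0 0 4 0 0.5; 0 0 3 0 0.5; 0 0 2 0 0.5; 0 0 0 0 0.5; 0 0 0 0 0.5",
)

```text
t: 2.82
tcp_pos: [0.4316, -0.2649, 0.0761]
tool_rot: [0.0, 0.999, 0.043, 0.0]
wrist_force: [-0.5, -1.0, 0.2]
grip_width: 0.5
grip_force: 0.0
```

Run:
```python
from h import *
s=readout.state();print(s['t'],s['tcp_pos'],s['tool_rot'],s['grip_width'],s['wrist_force'])
a=optics.camera('scene')[150:350,150:450];cv2.imwrite('pics/s2.png',cv2.resize(a,None,fx=2.6,fy=2.6)[:,:,::-1])
```

```text
2.825 [ 0.43162538 -0.2648832   0.07608914] [2.04231836e-04 9.99059357e-01 4.33617800e-02 3.39578190e-04] 0.5002126081304515 [-0.48843093 -1.02664134  0.20952664]
```

View pics/s2.png

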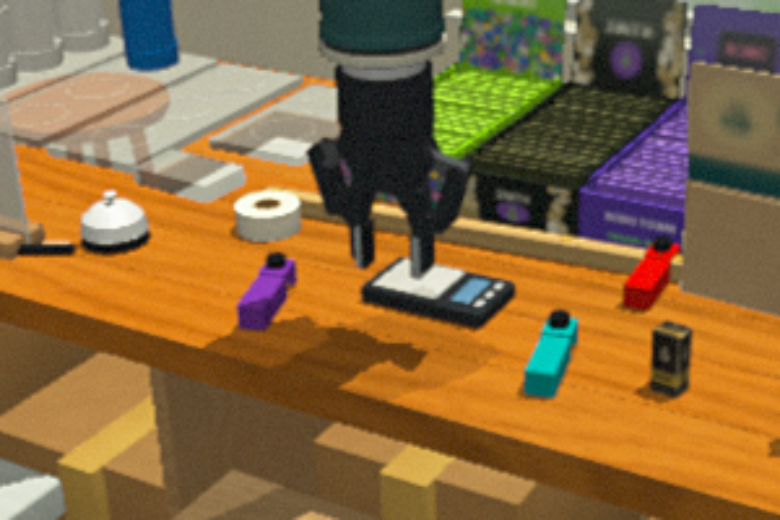

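The fingers are half open above the near side of the scale, at (363,245) and (422,260) in the crop, and the red block at (650,275) is confirmed. Next I'll lower them and push.

Call:
step_arm(
  targets="0 0 3 0 0.5; 0 0 2 0 0.5; 0 0 1 0 0.5; 0 0 0 0 0.5; 1 0 0 0 0.5; 1 0 0 0 0.5; 1 0 0 0 0.5; 0 0 0 0 0.5",
)

```text
t: 3.88
tcp_pos: [0.4621, -0.2618, 0.0154]
tool_rot: [0.0, 0.999, 0.044, 0.0]
wrist_force: [-0.7, 0.5, -0.5]
grip_width: 0.497
grip_force: 0.0
```

Call:
step_arm(
  targets="0.8 0 0 0 0.5; 0.8 0 0 0 0.5; 0.8 0 0 0 0.5; 0.8 0 0 0 0.5; 0.8 0 0 0 0.5; 0.8 0 0 0 0.5; 0.8 0 0 0 0.5; 0.8 0 0 0 0.5; 0 0 0 0 0.5",
)

```text
t: 5.0
tcp_pos: [0.5256, -0.2563, 0.0153]
tool_rot: [-0.0, 0.999, 0.044, 0.0]
wrist_force: [-0.4, 0.5, -0.5]
grip_width: 0.5
grip_force: 0.0
```

Run:
```python
from h import *
s=readout.state();print(s['t'],s['tcp_pos'],s['wrist_force'])
a=optics.camera('top')[180:320,140:500];cv2.imwrite('pics/t3.png',cv2.resize(a,None,fx=2.2,fy=2.2)[:,:,::-1])
```

```text
5.0 [ 0.525563   -0.25630841  0.01525073] [-0.35519473  0.48019768 -0.45156237]
```

View pics/t3.png

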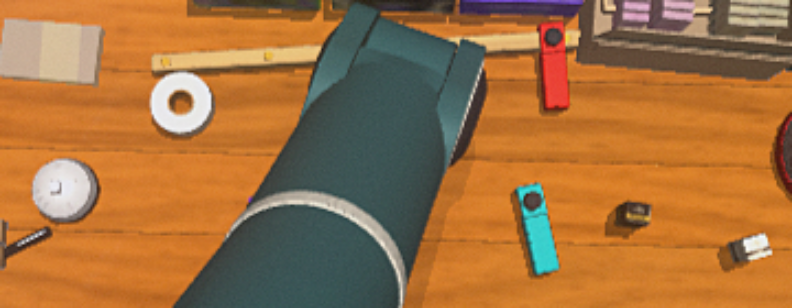

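The arm hides the scale from above. The roll, bell, packets and red block stand unmoved. I'll push on gently until the force shows contact with the fence.

Call:
step_arm(
  targets="0.4 0 0 0 0.5; 0.3 0 0 0 0.5; 0.2 0 0 0 0.5; 0.2 0 0 0 0.5; 0 0 0 0 0.5",
)

```text
t: 5.68
tcp_pos: [0.536, -0.2555, 0.0153]
tool_rot: [-0.0, 0.999, 0.043, 0.0]
wrist_force: [0.0, 0.0, -0.4]
grip_width: 0.499
grip_force: 0.0
```

Call:
step_arm(
  targets="0.1 0 0 0 0.5; 0.1 0 0 0 0.5; 0 0 0 0 0.5",
)

```text
t: 6.05
tcp_pos: [0.538, -0.2554, 0.0153]
tool_rot: [-0.0, 0.999, 0.043, 0.0]
wrist_force: [-0.4, 0.5, 0.2]
grip_width: 0.496
grip_force: 0.0
```

Run:
```python
from h import *
s=readout.state();print(s['t'],s['tcp_pos'],s['wrist_force'])
a=optics.camera('scene')[170:320,200:450];cv2.imwrite('pics/s4.png',cv2.resize(a,None,fx=3.2,fy=3.2)[:,:,::-1])
```

```text
6.05 [ 0.53797416 -0.2553753   0.01529324] [-0.42580692  0.53540974  0.15951377]
```

View pics/s4.png

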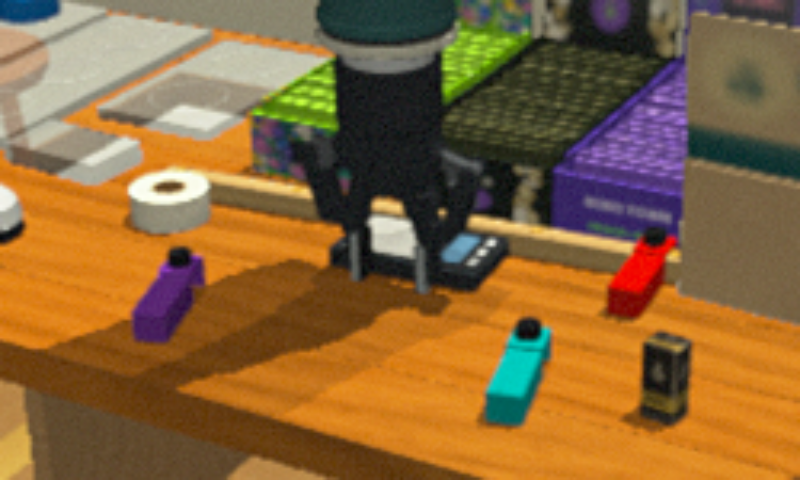

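The fingers sit at the near side of the scale, at (357,265) and (422,275) in the crop. The scale's far edge is close to the fence, but no contact force shows yet, so I'll go on in 1 mm steps.

Call:
step_arm(
  targets="0.1 0 0 0 0.5; 0.1 0 0 0 0.5; 0.1 0 0 0 0.5; 0 0 0 0 0.5",
)

```text
t: 6.6
tcp_pos: [0.5383, -0.2554, 0.0148]
tool_rot: [-0.0, 0.999, 0.043, -0.003]
wrist_force: [-16.5, 0.0, 11.2]
grip_width: 0.499
grip_force: 8.2
```

Call:
step_arm(
  targets="0.1 0 0 0 0.5; 0.1 0 0 0 0.5; 0 0 0 0 0.5",
)

```text
t: 6.98
tcp_pos: [0.5384, -0.2556, 0.0144]
tool_rot: [-0.001, 0.999, 0.042, -0.004]
wrist_force: [-26.9, -0.0, 14.8]
grip_width: 0.499
grip_force: 13.6
```

Contact with the fence now shows 27 N. I'll back off, lift, close the fingers and go to the left end.

Call:
step_arm(
  targets="-1 0 0 0 0.5; -1.5 0 0 0 0.5; 0 0 -3 0 0.5; 0 0 -3 0 1; 0 -4 0 0 1; 0 -5.4 0 0 1; 3.1 0 0 0 1; 3.1 0 0 0 1; 0 0 0 0 1; 0 0 0 0 1",
)

```text
t: 8.22
tcp_pos: [0.5706, -0.1583, 0.0751]
tool_rot: [-0.0, 0.999, 0.043, -0.0]
wrist_force: [-0.3, -0.3, 1.1]
grip_width: 0.0
grip_force: 0.0
```

Run:
```python
from h import *
s=readout.state();print(s['t'],s['tcp_pos'],s['wrist_force'],s['grip_width'])
a=optics.camera('scene')[170:320,200:450];cv2.imwrite('pics/s5.png',cv2.resize(a,None,fx=3.2,fy=3.2)[:,:,::-1])
```

```text
8.225 [ 0.57064656 -0.15833175  0.0750513 ] [-0.34467057 -0.28265458  1.05935664] 0.00025398605781780126
```

View pics/s5.png

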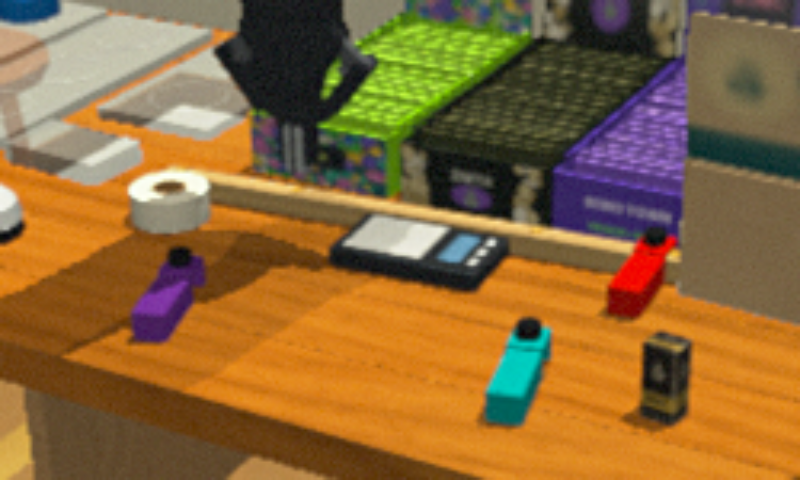

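The scale lies flush along the fence at (420,250) in the crop, and the shut fingers are clear of its left end. I'll lower them and slide the scale toward the block.

Call:
step_arm(
  targets="0 0 3 0 1; 0 0 2.3 0 1; 0 0 0 0 1; 0 1 0 0 1; 0 1 0 0 1; 0 1 0 0 1; 0 1 0 0 1; 0 1 0 0 1; 0 0 0 0 1",
)

```text
t: 9.4
tcp_pos: [0.5757, -0.2091, 0.0221]
tool_rot: [0.0, 0.999, 0.043, -0.0]
wrist_force: [0.1, 0.1, -0.4]
grip_width: -0.002
grip_force: 0.0
```

Call:
step_arm(
  targets="0 1 0 0 1; 0 1 0 0 1; 0 1 0 0 1; 0 1 0 0 1; 0 0.5 0 0 1; 0 0.3 0 0 1; 0 0.2 0 0 1; 0 0 0 0 1",
)

```text
t: 10.4
tcp_pos: [0.5802, -0.2577, 0.0223]
tool_rot: [-0.0, 0.999, 0.043, -0.0]
wrist_force: [0.3, -0.3, -0.5]
grip_width: -0.001
grip_force: 0.0
```

Call:
step_arm(
  targets="0 0.1 0 0 1; 0 0.1 0 0 1; 0 0.1 0 0 1; 0 0.1 0 0 1; 0 0 0 0 1",
)

```text
t: 11.02
tcp_pos: [0.5806, -0.2619, 0.0223]
tool_rot: [0.0, 0.999, 0.043, 0.0]
wrist_force: [0.1, 0.2, -0.1]
grip_width: 0.002
grip_force: 0.0
```

Call:
step_arm(
  targets="0 0.1 0 0 1; 0 0.1 0 0 1; 0 0.1 0 0 1; 0 0.1 0 0 1; 0 0 0 0 1",
)

```text
t: 11.65
tcp_pos: [0.5809, -0.2658, 0.0223]
tool_rot: [-0.0, 0.999, 0.043, -0.0]
wrist_force: [0.4, -0.1, -0.8]
grip_width: -0.003
grip_force: 0.0
```

Call:
step_arm(
  targets="0 0.1 0 0 1; 0 0.1 0 0 1; 0 0 0 0 1",
)

```text
t: 12.02
tcp_pos: [0.5811, -0.2678, 0.0222]
tool_rot: [-0.0, 0.999, 0.043, -0.0]
wrist_force: [-1.0, -0.2, 0.7]
grip_width: 0.003
grip_force: 0.0
```

Call:
step_arm(
  targets="0 0.1 0 0 1; 0 0.1 0 0 1; 0 0 0 0 1",
)

```text
t: 12.4
tcp_pos: [0.5812, -0.2698, 0.0222]
tool_rot: [-0.0, 0.999, 0.043, -0.0]
wrist_force: [-0.2, -0.2, 0.2]
grip_width: -0.002
grip_force: 0.0
```

Call:
step_arm(
  targets="0 0.1 0 0 1; 0 0.1 0 0 1; 0 0.1 0 0 1; 0 0 0 0 1",
)

```text
t: 12.9
tcp_pos: [0.5815, -0.2728, 0.0223]
tool_rot: [0.0, 0.999, 0.043, -0.0]
wrist_force: [-0.8, 1.2, -0.3]
grip_width: -0.005
grip_force: 0.0
```

Call:
step_arm(
  targets="0 0.1 0 0 1; 0 0.1 0 0 1; 0 0 0 0 1",
)

```text
t: 13.28
tcp_pos: [0.5817, -0.2748, 0.0223]
tool_rot: [0.0, 0.999, 0.043, -0.0]
wrist_force: [0.3, 0.4, 1.0]
grip_width: -0.002
grip_force: 0.0
```

Run:
```python
from h import *
s=readout.state();print(s['t'],s['tcp_pos'],s['wrist_force'],s['grip_width'])
a=optics.camera('scene')[170:320,200:450];cv2.imwrite('pics/s6.png',cv2.resize(a,None,fx=3.2,fy=3.2)[:,:,::-1])
```

```text
13.275 [ 0.58167085 -0.27480802  0.02226886] [0.34376287 0.37232854 0.9887319 ] -0.0020125629701942898
```

View pics/s6.png

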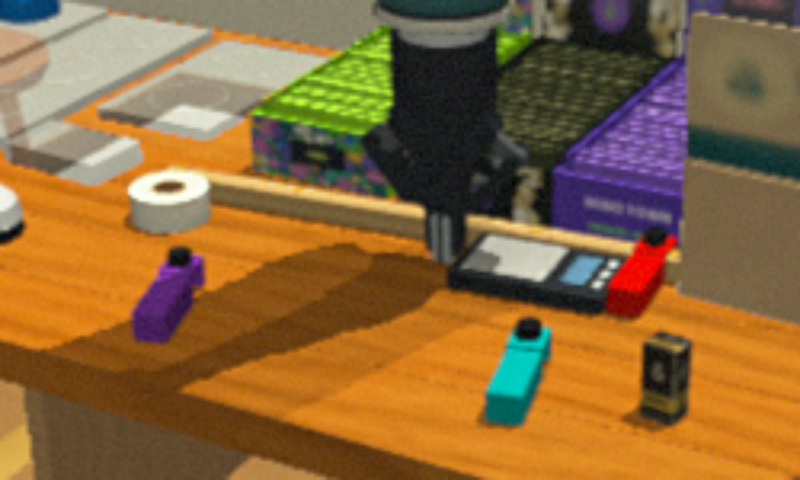

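The scale is nearly at the red block, with its right end at (612,300) in the crop, and it still looks flush along the fence. A few more millimetres, until the force shows.

Call:
step_arm(
  targets="0 0.1 0 0 1; 0 0.1 0 0 1; 0 0 0 0 1",
)

```text
t: 13.7
tcp_pos: [0.5819, -0.276, 0.0222]
tool_rot: [-0.0, 0.999, 0.044, -0.0]
wrist_force: [-0.1, 5.9, 0.1]
grip_width: 0.002
grip_force: 2.3
```

Call:
step_arm(
  targets="0 0.1 0 0 1; 0 0.1 0 0 1; 0 0 0 0 1",
)

```text
t: 14.08
tcp_pos: [0.582, -0.2765, 0.022]
tool_rot: [-0.001, 0.999, 0.044, -0.0]
wrist_force: [-3.5, 13.3, 4.7]
grip_width: -0.001
grip_force: 6.8
```

The scale is against the block at 13 N. I'll retract, lift and move clear so I can look.

Call:
step_arm(
  targets="0 -1 0 0 1; 0 -2 0 0 1; 0 0 -4 0 1; 0 0 -5 0 1; 0 0 -5 0 1; -5 0 -3 0 1; -5 -2 0 0 1; -5 -3 0 0 1; -5 -3 0 0 1; -4 -3 0 0 1",
)

```text
t: 15.32
tcp_pos: [0.3286, -0.1586, 0.192]
tool_rot: [0.0, 0.999, 0.043, 0.0]
wrist_force: [0.5, -0.4, 0.6]
grip_width: -0.001
grip_force: 0.0
```

Run:
```python
from h import *
s=readout.state();print(s['t'],s['tcp_pos'],s['wrist_force'])
img=optics.camera('top')
cv2.imwrite('pics/t7.png',cv2.resize(img[180:320,190:490],None,fx=2.6,fy=2.6,interpolation=cv2.INTER_CUBIC)[:,:,::-1])
for n,z in dict(pocket_scale=.016,sticker_roll=.026,desk_bell=.02,dark_packet=.053,cream_packet=.053).items():
    for d in trace(n,'top')[:2]:
        r=rect(d['region'],z); print(n,round(d['p'],2),np.round(d['uv']),np.round(r[0]),np.round(r[1]),round(r[2],1))
```

```text
15.325 [ 0.328647   -0.15863035  0.19202875] [ 0.51476967 -0.43702871  0.64021264]
pocket_scale 0.84 [357. 219.] [ 588. -344.] [ 72. 121.] 5.0
sticker_roll 0.55 [219. 224.] [562. -39.] [63. 65.] 1.5
desk_bell 0.75 [171. 264.] [470.  74.] [62. 62.] 3.6
dark_packet 0.73 [428. 277.] [ 458. -487.] [32. 26.] 89.8
cream_packet 0.62 [481. 293.] [ 429. -598.] [20. 37.] 15.3
```

View pics/t7.png

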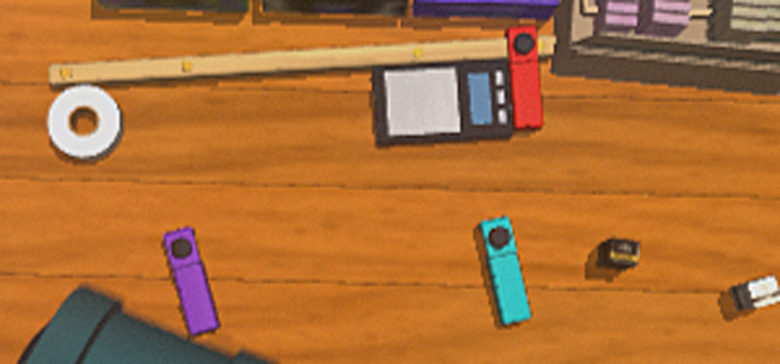

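The scale at (440,105) in the crop lies flush along the fence (5.0° against the fence's 4.8°). Its end is against the red block's inner side, the other objects haven't moved, and the arm is clear.

```bash
python3 -c "
from workcell import manip;print(manip.finish_job())"
```

```text
the job is handed in; nothing more can be done
None
```

I pushed the scale flush against the fence and up to the inner side of the red stop block, left the roll, bell and packets where they stood, and handed the job in at about 16 s with the arm clear; no verdict came back.

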